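Sweep the loose shaft collars into the catch frame

ROBOT

A 7-joint arm with a two-finger parallel gripper is mounted at the origin on the work surface. World frame = base frame: x ahead of the robot, y to its left, z up, the work surface at z = 0. Lengths are in m, angles in rad, forces in N, time in s.
With the tool pointing down it reaches from about 0.425 to 0.95 m from the base axis. Payload 4.7 kg.
Tool frame: the origin (TCP) lies at the very end of the fingers, on their centre line; the grasp point (between the pads) lies 19 mm behind it; z points along the fingers, y is the direction in which the jaws open and shut (so a half turn about z gives the same grasp; the last joint's range is limited). The gripper opens to 87 mm and grips with 3 to 60 N. Pads are 19 mm wide; open, the fingers measure 117 mm over their backs; the gripper's body (75 mm by 190 mm) begins 51 mm behind the grasp point.
Start: joints at [-1.185, 0.469, -0.049, 1.532, 0.024, 1.141, -0.082], TCP at [0.272, 0.618, 0.223] pointing down, gripper open.
Joint ranges: [-2.59, 2.59], [-0.33, 1.99], [-1.39, 1.29], [0.1, 2.45], [-1.04, 4.18], [0.21, 1.99], [-2.66, 2.66]. Speed limits (rad/s): [2.57, 2.57, 3.14, 3.14, 3.14, 3.14, 3.14].

INTERFACE

Orientations are given as [roll, pitch, yaw] about the fixed x, y, z axes, in that order (R = Rz(yaw) Ry(pitch) Rx(roll)).
In Python, from workcell import env, optics, ticket gives the robot as it stands.
- The arm moves only by the tool servo_tool, never from a script. Its argument "motion" is a list of rows, each a list of 3 entries, a list of its own where there are three numbers: the finger opening in mm, from 0 to 87, then the shift along the tool's x, y, z in mm, then the turn about the tool's z in degrees. A call has 1 to 5 rows; each row is the pose to reach, as a shift and turn from the pose commanded when the call began, along the tool's axes at that moment; what a row does not reach only later rows make up. A row lasts 1/12 s, in which the tool goes at most 41.7 mm and 7.16 degrees, less where a joint would pass 70% of its speed; a pose out of reach is approached as far as the arm can. A call with a gripper value outside its range is refused whole. The fingers move at their own pace and stop on an object; "newtons" is the grip in N (left out, the last holds). Time passes only in rows, so rows that repeat a pose let the fingers close. It gives the time, the measured TCP pose, the force and the opening at its end, in the units of the state.
- env.get_obs(): the state, without advancing time (a new reading comes with each control period).
- optics.get_image(name): name is "scene" or "side" or "wrist"; returns the picture (400x640x3 uint8, red, green, blue); there is no depth.
- optics.camera_info(name): a dict with "intrinsics" (3x3 intrinsics, pixels), "origin" and "attitude" of the camera in the world; the wrist camera has in their place "tool_from_camera" (4x4, takes a point from camera to tool coordinates, whose origin is the TCP and whose axes are the flange's). Camera axes: x right, y up, looking along -z (the intrinsics and any distortion apply to the point x, -y, -z); pixel columns grow to the right and rows downward; lengths in m; the calibration is good to about 2 mm. A picture is of the moment at which its call begins: read the wrist's pose just before it. camera_info takes no time and is no camera call.
- ticket.hand_in(): hands the job in, once; it reports no verdict.
The state is a dict: "t": time; "joint_pos": joint angles; "joint_vel": joint speeds; "tau": joint torques, N m; "eef_pos": TCP position; "orientation": TCP orientation; "wrist_force": force on the tool from outside, world axes, zero at the start; "wrist_torque": the same for the moment, N m; "grip_width": finger opening in m.
Only numpy, scipy, OpenCV 4.12 (cv2) and the standard library are available. Lean on these libraries where they do the work, as an engineer would, in place of code of your own. Each camera call takes 0.05 s, during which the arm holds its last target.

TASK

Three loose steel shaft collars (flat rings) lie about on the bench. Sweep them along the bench with the fingers, without picking them up, through the open side of the three-sided steel catch frame until all three lie flat and wholly inside it. Leave everything else on the bench where it is.

Things in the scene. Friction and masses are not known exactly. Their poses are not given: they have to be found in the camera images.
- collar_a: loose steel shaft collar, a plain ring lying flat: 44 mm outside, 20 mm bore, 18 mm high, about 120 g; slides on the bench. Origin: centre of its underside; z up. Starts on the left, nearest the robot.
- collar_b: loose steel shaft collar, a plain ring lying flat: 44 mm outside, 20 mm bore, 18 mm high, about 120 g; slides on the bench. Origin: centre of its underside; z up. Starts in the middle, nearest the frame.
- collar_c: loose steel shaft collar, a plain ring lying flat: 44 mm outside, 20 mm bore, 18 mm high, about 120 g; slides on the bench. Origin: centre of its underside; z up. Starts on the left, farthest from the robot.
- frame: fixed catch frame of 4 mm sheet steel, three upright walls 30 mm high, no floor (the bench runs through), screwed down by a low foot outside its back wall. Inside 200 mm wide (its x, from -100 to +100 mm) and 130 mm deep (its y, from the back wall at -65 mm to the open side at +65 mm). Origin: middle of the inside, at bench level. Its y axis points out of the open side, roughly to the robot's left.
- spacer: bystander: upright loose aluminium round bar, 16 mm in diameter, 45 mm high, standing among the collars. Origin: centre of its underside. Must not be moved.
- motor: bystander: small loose square motor 42 x 42 x 40 mm, shaft up to 60 mm high, beyond the collars. Origin: centre of its underside. Must not be moved.
- pulley: bystander: loose aluminium flanged pulley with a hub, 28 mm in diameter, 24 mm high, close to the frame's end on the robot's side. Origin: centre of its underside. Must not be moved.
- screwdriver: bystander: loose screwdriver lying to the left of the collars, 200 mm long, 26 mm high at most, along its x (blade to +x). Origin: middle of its length, at bench level. Must not be moved.
- capacitor: bystander: upright loose black can, 25 mm in diameter, 40 mm high, beyond the collars on the left. Origin: centre of its underside. Must not be moved.
- heatsink: bystander: loose finned aluminium block 50 x 40 x 26 mm, to the right of the frame. Origin: centre of its underside. Must not be moved.
Not all that is in view belongs to the job. What is shaped like the collar_c but blue or purple is not meant.

How it is judged:
By the outcome, as a careful person would: the job done as asked, in the order asked, and still so for the second after the job is handed in, with the robot touching nothing.
It also fails if it takes over 67 s, if anything falls off the work surface, if the arm or the gripper's body presses on something with over 40 N, if the wrist force passes 120 N, or if a joint passes its speed limit or range.

## Working session

There is one attempt and no reset: what is moved stays moved. The work goes in short steps, Python scripts to look and compute and a tool call to move; the robot and the scene stay as the last step left them, time stands still between calls to the robot, and variables do not carry over. Pictures are saved under pics/ and viewed, and the job is handed in when it is done.

Besides the shell and the picture viewer there is one more tool, called after ">>>" in YAML: its name, and indented under it one key for each argument. servo_tool: Moves the arm, as the interface text tells. Its arguments: {"type":"object","properties":{"motion":{"type":"array"},"newtons":{"type":"number"}},"required":["motion"]}

```bash
mkdir -p pics; ls
cat > h.py <<'E'
import numpy as np,cv2
from workcell import env,optics,ticket
def save(n,f):
    im=optics.get_image(n); cv2.imwrite('pics/'+f,im[:,:,::-1]); return im
E
python3 - <<'E'
from h import *
np.set_printoptions(precision=4,suppress=True)
print(env.get_obs())
for n in ['scene','side','wrist']:
    print(n,optics.camera_info(n)); save(n,n+'0.png')
E
```

```text
pics
{'t': 0.0, 'joint_pos': array([-1.1849,  0.4694, -0.0486,  1.5337,  0.0241,  1.141 , -0.0823]), 'joint_vel': array([-0.    ,  0.0003,  0.    ,  0.0014, -0.0002, -0.0015,  0.0014]), 'tau': array([ -0.0005, -50.7968,  -0.0809, -23.6157,  -0.0614,   0.0379,
         0.0002]), 'eef_pos': array([0.2718, 0.6172, 0.2215]), 'orientation': array([-3.1396,  0.0001,  2.7268]), 'wrist_force': array([-0.0352,  0.0727, -0.184 ]), 'wrist_torque': array([-0.032 ,  0.0102,  0.0379]), 'grip_width': 0.08675789838409696}
scene {'intrinsics': array([[503.4317,   0.    , 324.5193],
       [  0.    , 503.4317, 197.3859],
       [  0.    ,   0.    ,   1.    ]]), 'origin': array([1.4925, 0.4825, 0.8436]), 'attitude': array([ 0.93  , -0.002 ,  2.1192])}
side {'intrinsics': array([[446.4278,   0.    , 307.5822],
       [  0.    , 446.4278, 207.1383],
       [  0.    ,   0.    ,   1.    ]]), 'origin': array([0.3773, 0.7264, 0.677 ]), 'attitude': array([ 0.8952, -0.0223, -2.8809])}
wrist {'intrinsics': array([[286.1466,   0.    , 320.4554],
       [  0.    , 286.1466, 195.2767],
       [  0.    ,   0.    ,   1.    ]]), 'tool_from_camera': array([[ 0.0005,  0.9582,  0.2862,  0.078 ],
       [ 1.    , -0.0002, -0.001 , -0.0005],
       [-0.0009,  0.2862, -0.9582, -0.1621],
       [ 0.    ,  0.    ,  0.    ,  1.    ]])}
```

View pics/scene0.png

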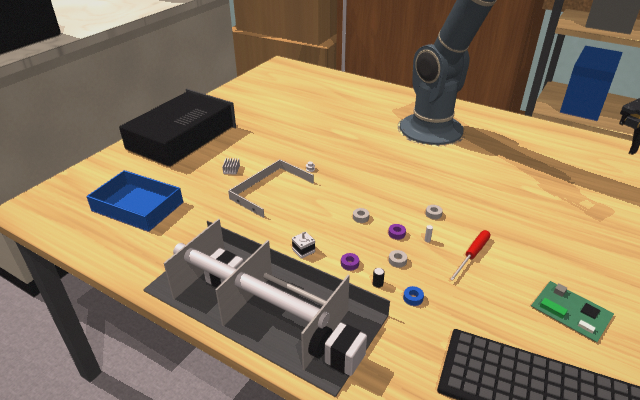

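View pics/side0.png

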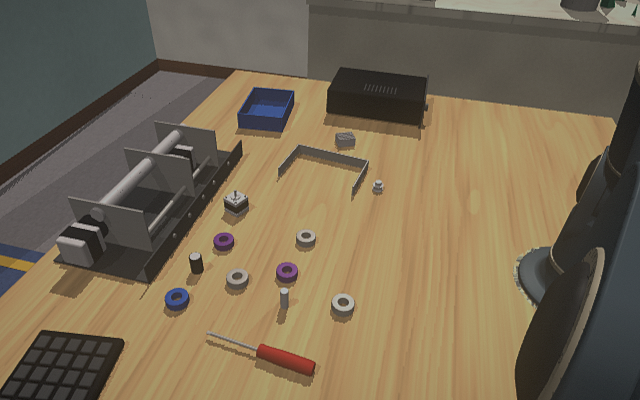

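View pics/wrist0.png

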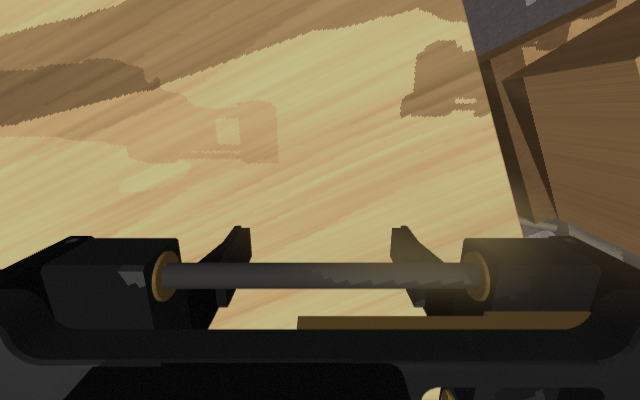

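Scene: grey collars at (361,215)=b, (434,211)=a and (398,258)=c. The purple rings at (397,231) and (350,261) and the blue ring at (413,296) are not meant. Side: b (306,238), a (343,304), c (237,279). I'll check these in close crops.

Run:
```python
import cv2
a=cv2.imread('pics/scene0.png')[145:320,215:505]; cv2.imwrite('pics/sc.png',cv2.resize(a,None,fx=2.75,fy=2.75,interpolation=cv2.INTER_CUBIC))
a=cv2.imread('pics/side0.png')[125:385,150:400]; cv2.imwrite('pics/si.png',cv2.resize(a,None,fx=2.3,fy=2.3,interpolation=cv2.INTER_CUBIC))
```

```text
(no output)
```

View pics/sc.png

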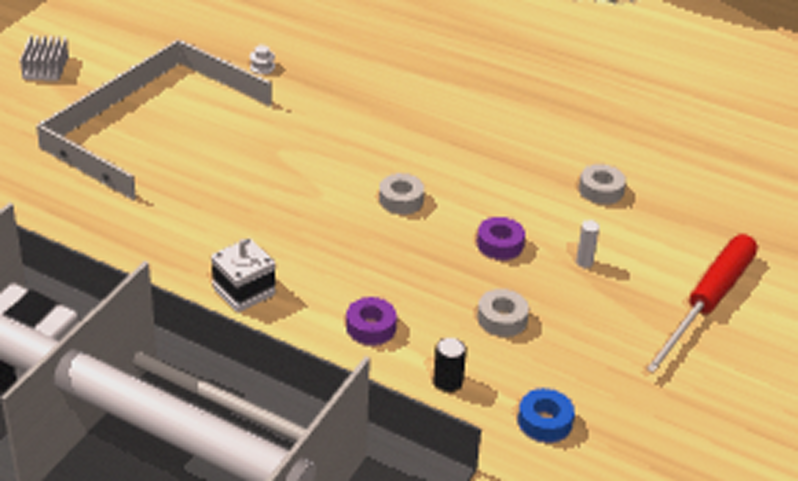

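View pics/si.png

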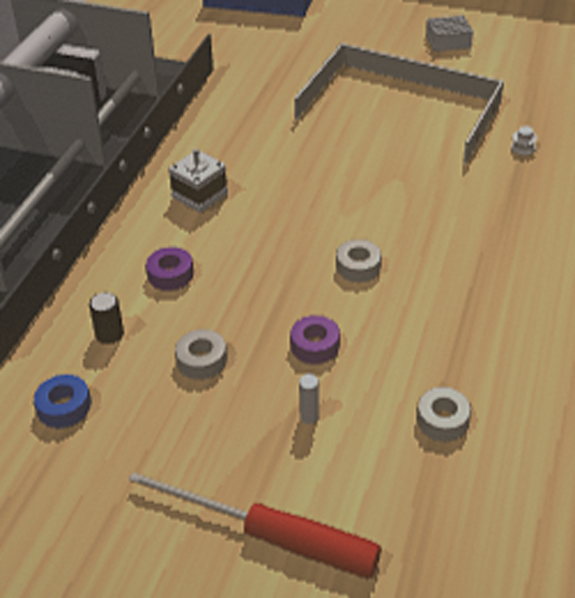

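```bash
cat >> h.py <<'E'
from scipy.spatial.transform import Rotation as Ro
def cam(n):
    i=optics.camera_info(n); return np.array(i['intrinsics']),np.array(i['origin']),Ro.from_euler('xyz',i['attitude']).as_matrix()
def ray(n,uv):
    K,o,R=cam(n); d=np.array([(uv[0]-K[0,2])/K[0,0],-(uv[1]-K[1,2])/K[1,1],-1]); d=R@d; return o,d/np.linalg.norm(d)
def onz(n,uv,z):
    o,d=ray(n,uv); return o+d*(z-o[2])/d[2]
def tri(u1,u2,n1='scene',n2='side'):
    A=[];b=[]
    for n,u in((n1,u1),(n2,u2)):
        o,d=ray(n,u); P=np.eye(3)-np.outer(d,d); A.append(P); b.append(P@o)
    p=np.linalg.lstsq(np.vstack(A),np.hstack(b),rcond=None)[0]
    return p,[np.linalg.norm(A[i]@p-b[i]) for i in(0,1)]
def proj(n,p):
    K,o,R=cam(n); q=R.T@(np.array(p)-o); return np.array([K[0,2]+K[0,0]*q[0]/-q[2],K[1,2]-K[1,1]*q[1]/-q[2]])
E
python3 - <<'E'
from h import *
np.set_printoptions(precision=4,suppress=True)
P=dict(a=((602,178),(444,406),.018),b=((401,187),(358,254),.018),c=((503,306),(201,347),.018),p1=((501,231),(316,333),.018),p2=((371,314),(170,262),.018),blue=((546,408),(62,394),.018),
spacer=((589,227),(309,382),.045),shaft=((244,241),(197,153),.06),pulley=((262,48),(525,130),.024),cap=((451,348),(105,300),.04),
Fcr=((180,42),(502,82),.03),Fcf=((39,127),(343,46),.03),Fer=((271,82),(466,146),.03),Fef=((133,178),(296,101),.03),tip=((652,370),(134,479),.01),hand=((752,238),(374,556),.013))
for k,(u,v,z) in P.items():
    u=np.array(u)/2.75+[215,145]-.3; v=np.array(v)/2.3+[150,125]-.3
    p,e=tri(u,v); print(k,p,np.round(e[0]*1e3,1),'  scene@z',onz('scene',u,z)[:2],'side@z',onz('side',v,z)[:2])
E
```

```text
a [0.4393 0.1814 0.0173] 0.3   scene@z [0.4406 0.1819] side@z [0.4392 0.1815]
b [0.5546 0.023  0.0175] 0.4   scene@z [0.5547 0.0228] side@z [0.5545 0.024 ]
c [0.6533 0.1753 0.0169] 0.1   scene@z [0.6545 0.1759] side@z [0.6528 0.1761]
p1 [0.5632 0.1319 0.0171] 0.2   scene@z [0.5641 0.1321] side@z [0.5629 0.1331]
p2 [0.7215 0.083  0.0166] 0.0   scene@z [0.7228 0.0836] side@z [0.7208 0.0844]
blue [0.7427 0.2543 0.0166] 0.1   scene@z [0.7439 0.2546] side@z [0.7419 0.2554]
spacer [0.5457 0.2078 0.0428] 0.2   scene@z [0.5482 0.2084] side@z [0.5452 0.2098]
shaft [ 0.7384 -0.0348  0.0575] 0.9   scene@z [ 0.74   -0.0341] side@z [ 0.7369 -0.0304]
pulley [ 0.4288 -0.2161  0.0258] 0.8   scene@z [ 0.4254 -0.2186] side@z [ 0.429  -0.2173]
cap [0.7436 0.1681 0.0404] 1.0   scene@z [0.744  0.1689] side@z [0.7439 0.1664]
Fcr [ 0.468  -0.2979  0.0291] 0.6   scene@z [ 0.47   -0.2962] side@z [ 0.4678 -0.2975]
Fcf [ 0.669  -0.328   0.0261] 0.2   scene@z [ 0.6727 -0.3245] side@z [ 0.6672 -0.3212]
Fer [ 0.4852 -0.1676  0.0285] 2.9   scene@z [ 0.4836 -0.1699] side@z [ 0.4852 -0.1608]
Fef [ 0.6869 -0.1966  0.0264] 0.7   scene@z [ 0.6898 -0.1945] side@z [ 0.6851 -0.1902]
tip [0.6536 0.3108 0.0117] 0.0   scene@z [0.6519 0.3104] side@z [0.6543 0.3098]
hand [0.4598 0.3326 0.0242] 0.9   scene@z [0.4464 0.3314] side@z [0.461  0.3249]
```

Triangulation gives ring tops at z≈17 mm against a stated 18 mm, and frame tops at 26–29 mm against 30 mm, so both agree. My plan is to hold the fingers 26 mm apart and use the two finger edges as a stable V, pushing along tool −x.

```bash
cat >> h.py <<'E'
O=np.array([.5775,-.2475]); FY=-0.138
def L2W(x,y): # mm local -> m world
    c,s=np.cos(FY),np.sin(FY); return O+np.array([c*x-s*y,s*x+c*y])/1e3
def W2L(p):
    c,s=np.cos(FY),np.sin(FY); d=(np.array(p)[:2]-O)*1e3; return np.array([c*d[0]+s*d[1],-s*d[0]+c*d[1]])
def st():
    o=env.get_obs(); print('t %.2f pos %s L %s yaw %.1f F %s w %.1f q %s'%(o['t'],np.round(o['eef_pos'],4),np.round(W2L(o['eef_pos']),1),np.degrees(o['orientation'][2]),np.round(o['wrist_force'],1),o['grip_width']*1e3,np.round(o['joint_pos'],2))); return o
def go(xy,z,yaw,frac=1.):
    o=env.get_obs(); R=Ro.from_euler('xyz',o['orientation']).as_matrix()
    d=R.T@(np.r_[xy,z]-o['eef_pos'])*1e3; t=-(yaw-np.degrees(o['orientation'][2])); t=(t+180)%360-180
    print('shift',np.round(d,1),'turn %.1f'%t, 'rows',np.linalg.norm(d)/41.7,abs(t)/7.16)
def pushyaw(p,q): # tool -x along p->q
    d=np.array(q)-np.array(p); return np.degrees(np.arctan2(-d[1],-d[0]))
def off(p,q,back): # finger centre to have ring at p, heading q, 'back' m behind
    d=np.array(q)-np.array(p); d/=np.linalg.norm(d); return np.array(p)-d*back
E
cat > plan.py <<'E'
from h import *
RG=dict(a=np.array([.4397,.1815]),b=np.array([.5546,.0232]),c=np.array([.6536,.1756]))
TG=dict(a=L2W(3,-8),b=L2W(-58,-32),c=L2W(58,-12))
def show(k):
    p,q=RG[k],TG[k]; print(k,'L',W2L(p),'start',off(p,q,.042),'touch',off(p,q,.0272),'end',off(q,q+(q-p),.0272),'yaw',pushyaw(p,q))
E
python3 - <<'E'
from plan import *
st()
for k in 'bac': show(k)
k='b';p,q=RG[k],TG[k]; go(off(p,q,.042),.10,pushyaw(p,q))
E
```

```text
t 0.15 pos [0.2718 0.6174 0.2218] L [-421.7  814.6] yaw 156.2 F [-0.6  0.4  0.4] w 87.1 q [-1.18  0.47 -0.05  1.53  0.02  1.14 -0.08]
b L [-59.92043503 264.97630359] start [0.56010849 0.0648372 ] touch [0.5581674  0.05016504] end [ 0.51921681 -0.24425212] yaw 82.46368770741798
a L [-195.50422113  405.96544129] start [0.42692239 0.22150916] touch [0.43142497 0.20741069] end [ 0.57109595 -0.22992594] yaw 107.71177717224035
c L [ 17.17387154 429.54613039] start [0.65552294 0.21755596] touch [0.65484534 0.20277148] end [ 0.63454319 -0.24019306] yaw 87.3758306100218
shift [-486.5 -389.4  122.3] turn 73.8 rows 15.228078158293036 10.303544496676457
```

>>> servo_tool:
  motion:
    - [26,[-30,-24,4],6]
    - [26,[-60,-48,8],12]
    - [26,[-90,-72,12],18]
    - [26,[-120,-96,16],24]
    - [26,[-150,-120,20],30]
  newtons: 20

```text
t: 0.57
eef_pos: [0.3614, 0.4456, 0.2022]
orientation: [-3.141, 0.0, 2.198]
wrist_force: [1.8, -1.3, 0.1]
grip_width: 0.0615
```

Run:
```python
from plan import *
st()
k='b';p,q=RG[k],TG[k]; go(off(p,q,.042),.10,pushyaw(p,q))
```

```text
t 0.57 pos [0.3614 0.4456 0.2022] L [-309.4  656.8] yaw 125.9 F [ 1.8 -1.3  0.1] w 61.5 q [-1.04  0.32  0.1   1.81 -0.04  1.01 -0.3 ]
shift [-424.9  -62.6  102.2] turn 43.5 rows 10.5879411147036 6.073460672928031
```

>>> servo_tool:
  motion:
    - [26,[-38,-6,9],6]
    - [26,[-76,-12,18],12]
    - [26,[-114,-17,27],18]
    - [26,[-152,-23,36],24]
    - [26,[-190,-28,45],30]

```text
t: 0.98
eef_pos: [0.4509, 0.2759, 0.1572]
orientation: [-3.142, -0.0, 1.675]
wrist_force: [1.2, 0.4, -0.9]
grip_width: 0.03
```

Run:
```python
from plan import *
st()
k='b';p,q=RG[k],TG[k]; go(off(p,q,.042),.10,pushyaw(p,q))
```

```text
t 0.98 pos [0.4509 0.2759 0.1572] L [-197.4  501. ] yaw 96.0 F [ 1.2  0.4 -0.9] w 30.0 q [-0.85  0.3   0.27  1.96 -0.1   0.89 -0.42]
shift [-221.3   86.7   57.1] turn 13.5 rows 5.861233458268959 1.884435027610969
```

>>> servo_tool:
  motion:
    - [26,[-37,14,8],5]
    - [26,[-74,29,16],10]
    - [26,[-111,43,24],13]
    - [26,[-148,58,32],13.5]
    - [26,[-185,72,40],13.5]

```text
t: 1.4
eef_pos: [0.5429, 0.1001, 0.1171]
orientation: [3.142, -0.0, 1.444]
wrist_force: [0.8, 0.8, 0.0]
grip_width: 0.0262
```

Run:
```python
from plan import *
st()
k='b';p,q=RG[k],TG[k]; go(off(p,q,.042),.10,pushyaw(p,q))
```

```text
t 1.40 pos [0.5429 0.1001 0.1171] L [-82.1 339.5] yaw 82.7 F [0.8 0.8 0. ] w 26.2 q [-0.54  0.4   0.36  1.95 -0.19  0.82 -0.2 ]
shift [-32.8  21.6  17.1] turn 0.3 rows 1.0265702202173763 0.03886435580541725
```

>>> servo_tool:
  motion:
    - [26,[-16,11,20],0]
    - [26,[-33,21.5,40],0.3]
    - [26,[-33,21.5,57],0.3]
    - [26,[-33,21.5,57],0.3]
    - [26,[-33,21.5,57],0.3]

```text
t: 1.82
eef_pos: [0.5586, 0.0663, 0.0598]
orientation: [-3.139, 0.001, 1.439]
wrist_force: [0.5, 0.9, -0.4]
grip_width: 0.0258
```

Run:
```python
from plan import *
st()
k='b';p,q=RG[k],TG[k]; go(off(p,q,.042),.006,pushyaw(p,q))
a=save('side','s1.png')[150:350,150:400]; cv2.imwrite('pics/s1c.png',cv2.resize(a[:,:,::-1],None,fx=3,fy=3))
a=save('wrist','w1.png')
```

```text
t 1.82 pos [0.5586 0.0663 0.0598] L [-61.9 308.2] yaw 82.4 F [ 0.5  0.9 -0.4] w 25.8 q [-0.45  0.5   0.33  1.96 -0.24  0.72 -0.1 ]
shift [-1.2  1.8 53.8] turn -0.0 rows 1.290218396324799 0.00394330012311641
```

View pics/s1c.png

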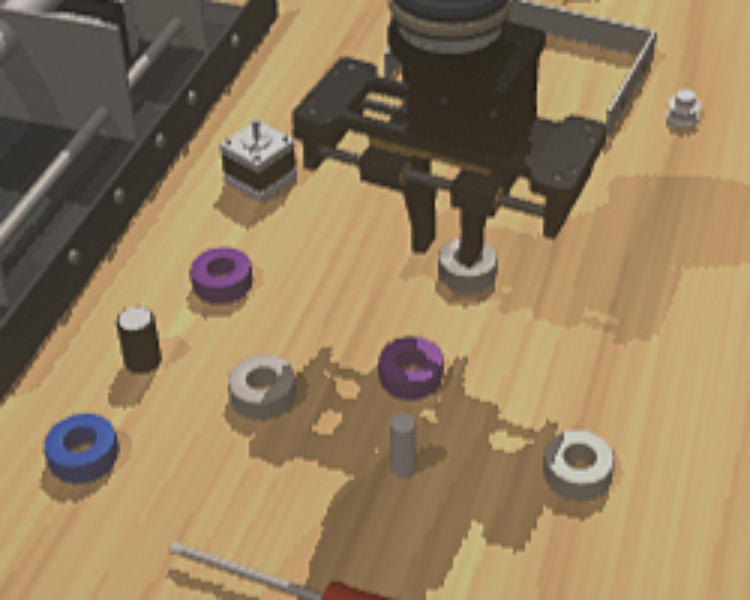

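View pics/w1.png

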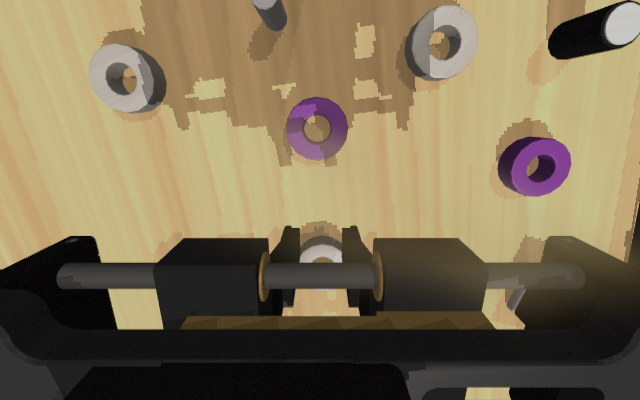

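Run:
```python
from plan import *
o=env.get_obs(); R=Ro.from_euler('xyz',o['orientation']).as_matrix()
for s in(-20,20):
    u=proj('side',o['eef_pos']+R@[0,s/1e3,0]); print(s,(u-[150,150])*3)
# wrist camera projection of b top, p1
i=optics.camera_info('wrist'); T=np.array(i['tool_from_camera']);K=np.array(i['intrinsics'])
for n,p in dict(b=[.5546,.0232,.018],p1=[.5635,.1325,.018],a=[.4397,.1815,.018],c=[.6536,.1756,.018]).items():
    q=np.linalg.inv(T)@np.r_[R.T@(np.array(p)-o['eef_pos']),1]; print(n,K[0,2]+K[0,0]*q[0]/-q[2],K[1,2]-K[1,1]*q[1]/-q[2])
```

```text
-20 [470.13034436 255.88681454]
20 [416.58816722 240.05147449]
b 320.39798044767764 267.7993894085024
p1 312.76341738571847 129.19993923254435
a 119.02890910405785 79.31133404728581
c 441.43320247544926 43.11438403213532
```

>>> servo_tool:
  motion:
    - [26,[-1,2,20],0]
    - [26,[-1,2,40],0]
    - [26,[-1,2,52],0]
    - [26,[-1,2,53.5],0]
    - [26,[-1,2,53.5],0]

```text
t: 2.33
eef_pos: [0.5612, 0.0655, 0.0071]
orientation: [-3.141, -0.0, 1.44]
wrist_force: [-0.5, 0.1, 0.4]
grip_width: 0.026
```

Run:
```python
from plan import *
st()
k='b';p,q=RG[k],TG[k]; go(off(q,q+(q-p),.0272),.006,pushyaw(p,q))
```

```text
t 2.33 pos [0.5612 0.0655 0.0071] L [-59.2 307.8] yaw 82.5 F [-0.5  0.1  0.4] w 26.0 q [-0.42  0.58  0.3   1.98 -0.28  0.62 -0.06]
shift [-312.6   -1.1    1.1] turn 0.0 rows 7.496605233159961 0.0032562390409099935
```

>>> servo_tool:
  motion:
    - [26,[-5,0,1],0]
    - [26,[-11,0,1],0]
    - [26,[-18,0,1],0]
    - [26,[-26,0,1],0]
    - [26,[-36,0,1],0]

```text
t: 2.75
eef_pos: [0.557, 0.029, 0.0067]
orientation: [3.14, -0.001, 1.439]
wrist_force: [0.8, 1.3, 1.2]
grip_width: 0.0258
```

>>> servo_tool:
  motion:
    - [26,[-12,0,0],0]
    - [26,[-24,0,0],0]
    - [26,[-36,0,0],0]
    - [26,[-48,0,0],0]
    - [26,[-60,0,0],0]

```text
t: 3.17
eef_pos: [0.5484, -0.0317, 0.0061]
orientation: [-3.142, -0.0, 1.438]
wrist_force: [-0.1, 1.9, 0.9]
grip_width: 0.0265
```

>>> servo_tool:
  motion:
    - [26,[-12,0,0],0]
    - [26,[-24,0,0],0]
    - [26,[-36,0,0],0]
    - [26,[-48,0,0],0]
    - [26,[-60,0,0],0]

```text
t: 3.58
eef_pos: [0.5405, -0.0909, 0.006]
orientation: [-3.141, -0.0, 1.439]
wrist_force: [1.2, 1.4, 2.1]
grip_width: 0.0261
```

Run:
```python
from plan import *
st()
k='b';p,q=RG[k],TG[k]; go(off(q,q+(q-p),.0272),.006,pushyaw(p,q))
a=save('scene','s2.png')[130:310,200:470]; cv2.imwrite('pics/s2c.png',cv2.resize(a[:,:,::-1],None,fx=2.9,fy=2.9))
```

```text
t 3.58 pos [ 0.5405 -0.0909  0.006 ] L [-58.2 150.1] yaw 82.4 F [1.2 1.4 2.1] w 26.1 q [-0.13  0.56  0.28  2.02 -0.27  0.59  0.21]
shift [-154.9   -0.9   -0. ] turn -0.0 rows 3.713995516170632 0.003984357404751993
```

View pics/s2c.png

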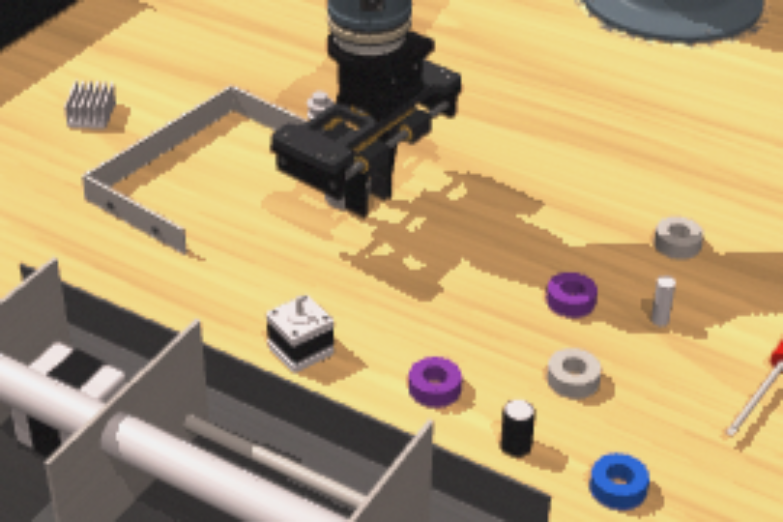

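The collar, just visible at (335,200) in the crop, is nested ahead of the fingers. I'll continue the push.

>>> servo_tool:
  motion:
    - [26,[-12,0,0],0]
    - [26,[-24,0,0],0]
    - [26,[-36,0,0],0]
    - [26,[-48,0,0],0]
    - [26,[-60,0,0],0]

```text
t: 4.05
eef_pos: [0.5324, -0.1506, 0.0059]
orientation: [-3.141, 0.0, 1.438]
wrist_force: [-0.2, 0.1, -0.1]
grip_width: 0.026
```

>>> servo_tool:
  motion:
    - [26,[-12,0,0],0]
    - [26,[-24,0,0],0]
    - [26,[-36,0,0],0]
    - [26,[-48,0,0],0]
    - [26,[-58,0,0],0]

```text
t: 4.47
eef_pos: [0.5248, -0.2084, 0.006]
orientation: [-3.141, 0.0, 1.438]
wrist_force: [0.2, 0.8, -0.1]
grip_width: 0.026
```

>>> servo_tool:
  motion:
    - [26,[-9,0,0],0]
    - [26,[-17,0,0],0]
    - [26,[-24,0,0],0]
    - [26,[-30,0,0],0]
    - [26,[-35,0,0],0]

```text
t: 4.88
eef_pos: [0.5206, -0.2419, 0.006]
orientation: [-3.142, -0.0, 1.439]
wrist_force: [0.2, 1.1, -1.1]
grip_width: 0.0259
```

>>> servo_tool:
  motion:
    - [26,[-2,0,0],0]
    - [26,[-2,0,0],0]
    - [26,[10,0,0],0]
    - [26,[12,0,-30],0]
    - [26,[12,0,-70],0]

```text
t: 5.3
eef_pos: [0.5201, -0.2255, 0.0735]
orientation: [-3.133, -0.003, 1.442]
wrist_force: [1.4, -0.0, -0.8]
grip_width: 0.0261
```

Run:
```python
from plan import *
st()
k='a';p,q=RG[k],TG[k]; go(off(p,q,.042),.080,pushyaw(p,q))
a=save('scene','s3.png')[130:310,200:470]; cv2.imwrite('pics/s3c.png',cv2.resize(a[:,:,::-1],None,fx=2.9,fy=2.9))
```

```text
t 5.30 pos [ 0.5201 -0.2255  0.0735] L [-59.9  13.9] yaw 82.6 F [ 1.4 -0.  -0.8] w 26.1 q [ 0.09  0.49  0.32  1.94 -0.21  0.76  0.41]
shift [ 431.4 -149.8   -4.1] turn -25.1 rows 10.95159465481737 3.504779066945028
```

View pics/s3c.png

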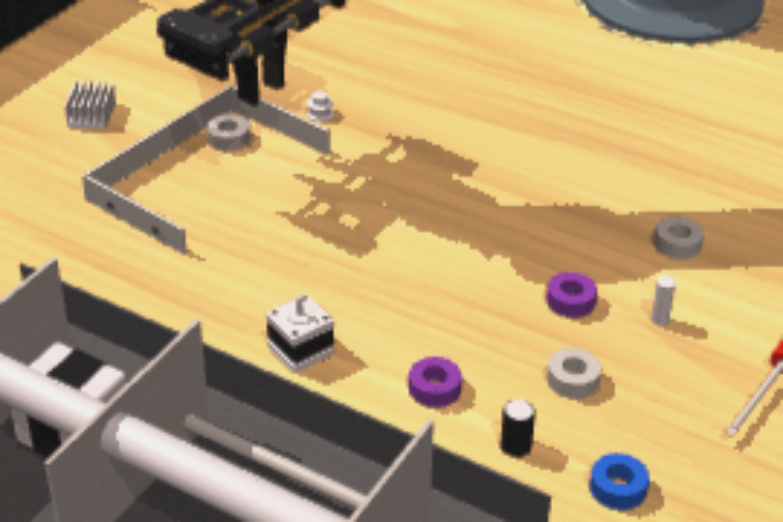

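b is inside the frame, at crop (228,130). Next I'll move behind a.

>>> servo_tool:
  motion:
    - [26,[38,-13,-10],-5]
    - [26,[76,-26,-20],-10]
    - [26,[114,-39,-30],-15]
    - [26,[152,-52,-30],-20]
    - [26,[190,-65,-30],-25]

```text
t: 5.77
eef_pos: [0.4826, -0.0296, 0.1069]
orientation: [3.139, 0.0, 1.881]
wrist_force: [0.5, 0.7, -0.4]
grip_width: 0.0262
```

Run:
```python
from plan import *
st()
k='a';p,q=RG[k],TG[k]; go(off(p,q,.042),.080,pushyaw(p,q))
```

```text
t 5.77 pos [ 0.4826 -0.0296  0.1069] L [-124.   202.8] yaw 107.8 F [ 0.5  0.7 -0.4] w 26.2 q [-0.19  0.31  0.2   2.11 -0.09  0.74  0.37]
shift [256.1  23.5  27. ] turn 0.0 rows 6.200955841376072 0.005849467043468932
```

>>> servo_tool:
  motion:
    - [26,[38,4,0],0]
    - [26,[76,7,0],0]
    - [26,[114,11,0],0]
    - [26,[152,14,0],0]
    - [26,[190,18,0],0]

```text
t: 6.18
eef_pos: [0.4416, 0.1569, 0.1063]
orientation: [3.141, -0.001, 1.877]
wrist_force: [1.0, 1.3, 0.1]
grip_width: 0.026
```

>>> servo_tool:
  motion:
    - [26,[35,3,0],0]
    - [26,[66,5.5,20],0]
    - [26,[66,5.5,45],0]
    - [26,[66,5.5,45],0]
    - [26,[66,5.5,45],0]

```text
t: 6.6
eef_pos: [0.427, 0.2186, 0.0604]
orientation: [-3.139, 0.001, 1.876]
wrist_force: [-0.3, -0.0, 0.8]
grip_width: 0.0261
```

Run:
```python
from plan import *
st()
k='a';p,q=RG[k],TG[k]; go(off(p,q,.042),.006,pushyaw(p,q))
a=save('side','s4.png')[150:350,150:400]; cv2.imwrite('pics/s4c.png',cv2.resize(a[:,:,::-1],None,fx=3,fy=3))
```

```text
t 6.60 pos [0.427  0.2186 0.0604] L [-213.1  440.9] yaw 107.5 F [-0.3 -0.   0.8] w 26.1 q [-0.63  0.38  0.09  2.14 -0.05  0.63 -0.2 ]
shift [ 2.9  0.9 54.4] turn -0.2 rows 1.3055606635166261 0.02807680634942488
```

View pics/s4c.png

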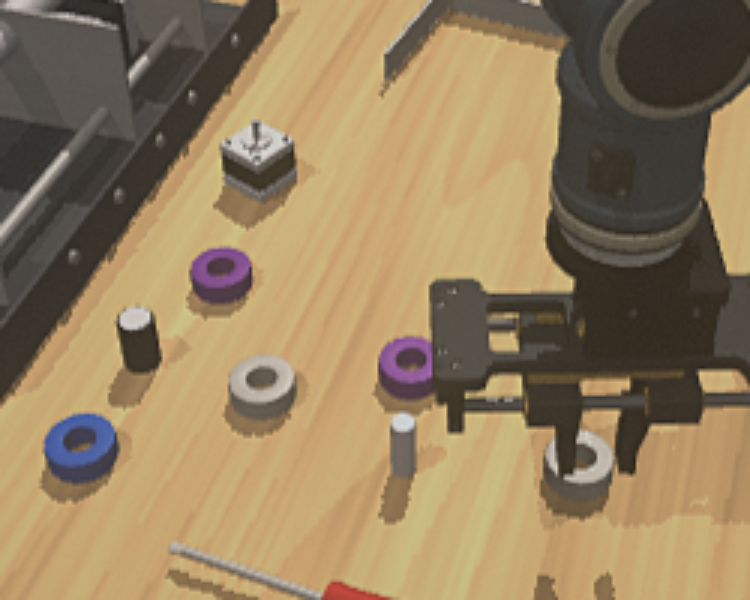

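>>> servo_tool:
  motion:
    - [26,[3,1,20],0]
    - [26,[3,1,40],0]
    - [26,[3,1,52],0]
    - [26,[3,1,54],0]
    - [26,[3,1,54],0]

```text
t: 7.07
eef_pos: [0.4292, 0.221, 0.0077]
orientation: [3.141, 0.0, 1.873]
wrist_force: [-0.1, -0.5, -0.0]
grip_width: 0.0256
```

Run:
```python
from plan import *
st()
k='a';p,q=RG[k],TG[k]; go(off(q,q+(q-p),.0272),.006,pushyaw(p,q))
```

```text
t 7.07 pos [0.4292 0.221  0.0077] L [-211.3  443.6] yaw 107.3 F [-0.1 -0.5 -0. ] w 25.6 q [-0.62  0.48  0.07  2.16 -0.07  0.51 -0.19]
shift [-472.7    1.3    1.8] turn -0.4 rows 11.335839268821982 0.05591882690429338
```

>>> servo_tool:
  motion:
    - [26,[-5,0,1.5],0]
    - [26,[-11,0,1.5],0]
    - [26,[-18,0,1.5],0]
    - [26,[-26,0,1.5],0]
    - [26,[-36,0,1.5],0]

```text
t: 7.48
eef_pos: [0.44, 0.1873, 0.0062]
orientation: [3.14, -0.001, 1.875]
wrist_force: [0.2, 2.0, 0.9]
grip_width: 0.0259
```

>>> servo_tool:
  motion:
    - [26,[-12,0,0],0]
    - [26,[-24,0,0],0]
    - [26,[-36,0,0],0]
    - [26,[-48,0,0],0]
    - [26,[-60,0,0],0]

```text
t: 7.9
eef_pos: [0.4579, 0.1292, 0.0059]
orientation: [3.141, -0.0, 1.875]
wrist_force: [0.1, 2.2, 1.8]
grip_width: 0.0258
```

>>> servo_tool:
  motion:
    - [26,[-12,0,0],0]
    - [26,[-24,0,0],0]
    - [26,[-36,0,0],0]
    - [26,[-48,0,0],0]
    - [26,[-60,0,0],0]

```text
t: 8.32
eef_pos: [0.4756, 0.0718, 0.0058]
orientation: [3.141, -0.0, 1.874]
wrist_force: [-0.6, 1.5, 1.7]
grip_width: 0.0259
```

>>> servo_tool:
  motion:
    - [26,[-12,0,0],0]
    - [26,[-24,0,0],0]
    - [26,[-36,0,0],0]
    - [26,[-48,0,0],0]
    - [26,[-60,0,0],0]

```text
t: 8.73
eef_pos: [0.4934, 0.0146, 0.0058]
orientation: [3.141, -0.0, 1.875]
wrist_force: [-0.6, 1.2, 2.4]
grip_width: 0.0258
```

Run:
```python
from plan import *
st()
k='a';p,q=RG[k],TG[k]; go(off(q,q+(q-p),.0272),.006,pushyaw(p,q))
a=save('scene','s5.png')[130:310,200:470]; cv2.imwrite('pics/s5c.png',cv2.resize(a[:,:,::-1],None,fx=2.9,fy=2.9))
```

```text
t 8.73 pos [0.4934 0.0146 0.0058] L [-119.4  248. ] yaw 107.4 F [-0.6  1.2  2.4] w 25.8 q [-0.16  0.49  0.06  2.14 -0.06  0.51  0.24]
shift [-256.5    1.    -0.3] turn -0.3 rows 6.152329134867052 0.04328842135517854
```

View pics/s5c.png

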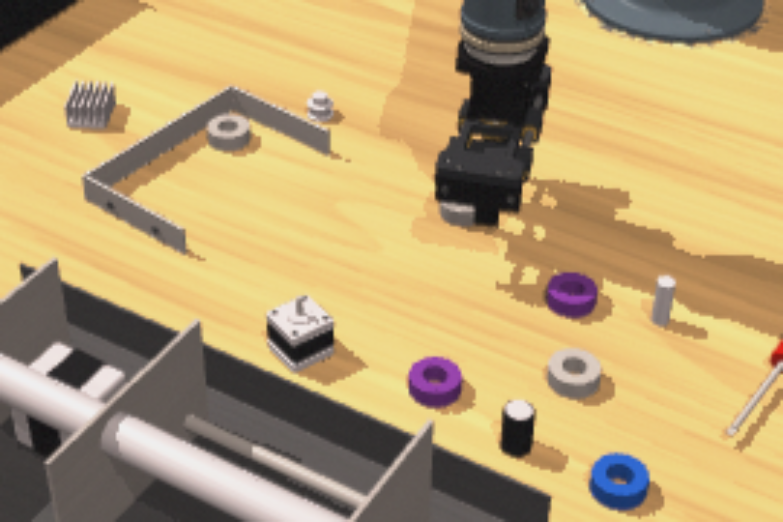

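Collar a is ahead of the fingers at (462,212).

>>> servo_tool:
  motion:
    - [26,[-12,0,0],0]
    - [26,[-24,0,0],0]
    - [26,[-36,0,0],0]
    - [26,[-48,0,0],0]
    - [26,[-60,0,0],0]

```text
t: 9.2
eef_pos: [0.5115, -0.0427, 0.0055]
orientation: [-3.141, -0.0, 1.875]
wrist_force: [-1.1, 1.4, 0.8]
grip_width: 0.026
```

>>> servo_tool:
  motion:
    - [26,[-12,0,0],0]
    - [26,[-24,0,0],0]
    - [26,[-36,0,0],0]
    - [26,[-48,0,0],0]
    - [26,[-60,0,0],0]

```text
t: 9.62
eef_pos: [0.5295, -0.0999, 0.0055]
orientation: [-3.142, -0.0, 1.875]
wrist_force: [-0.9, 0.7, 1.3]
grip_width: 0.0259
```

>>> servo_tool:
  motion:
    - [26,[-12,0,0],0]
    - [26,[-24,0,0],0]
    - [26,[-36,0,0],0]
    - [26,[-48,0,0],0]
    - [26,[-60,0,0],0]

```text
t: 10.03
eef_pos: [0.5475, -0.1571, 0.0055]
orientation: [-3.142, -0.0, 1.875]
wrist_force: [0.2, 1.1, 1.7]
grip_width: 0.0265
```

Run:
```python
from plan import *
st()
print('b L',W2L(onz('scene',np.array([228,127])/2.9+[200,130]-.3,.018)))
k='a';p,q=RG[k],TG[k]; go(off(q,q+(q-p),.0272),.006,pushyaw(p,q))
a=save('scene','s6.png')[130:310,200:470]; cv2.imwrite('pics/s6c.png',cv2.resize(a[:,:,::-1],None,fx=2.9,fy=2.9))
```

```text
t 10.03 pos [ 0.5475 -0.1571  0.0055] L [-42.2  85.4] yaw 107.4 F [0.2 1.1 1.7] w 26.5 q [ 0.17  0.57  0.05  1.96 -0.05  0.61  0.55]
b L [-56.15643083 -30.03536121]
shift [-76.6   0.7  -0.5] turn -0.3 rows 1.8362879773347744 0.03907173989113373
```

View pics/s6c.png

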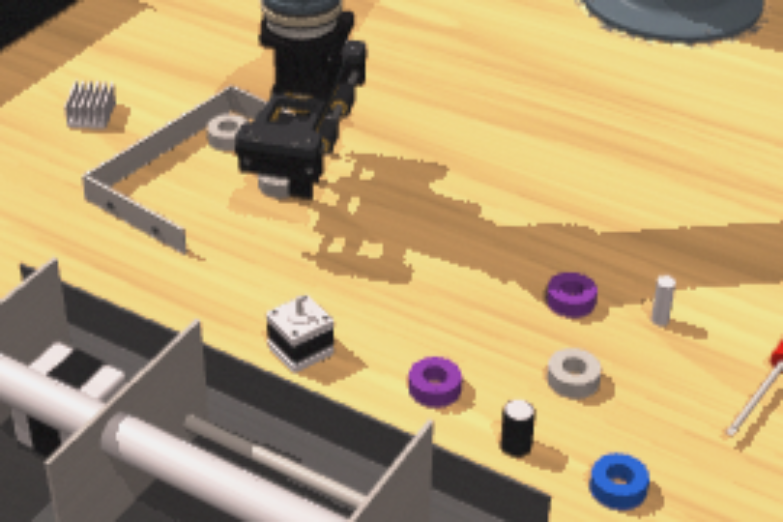

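>>> servo_tool:
  motion:
    - [26,[-11,0,0],0]
    - [26,[-21,0,0],0]
    - [26,[-31,0,0],0]
    - [26,[-40,0,0],0]
    - [26,[-49,0,0],0]

```text
t: 10.5
eef_pos: [0.5621, -0.2037, 0.0054]
orientation: [-3.141, 0.0, 1.875]
wrist_force: [-0.0, 0.8, 0.7]
grip_width: 0.026
```

>>> servo_tool:
  motion:
    - [26,[-8,0,0],0]
    - [26,[-15,0,0],0]
    - [26,[-20,0,0],0]
    - [26,[-25,0,0],0]
    - [26,[-26,0,0],0]

```text
t: 10.92
eef_pos: [0.5699, -0.2285, 0.0055]
orientation: [3.141, 0.001, 1.874]
wrist_force: [-0.1, -0.4, -0.7]
grip_width: 0.0262
```

>>> servo_tool:
  motion:
    - [26,[0,0,0],0]
    - [26,[10,0,0],0]
    - [26,[12,0,0],0]
    - [26,[12,0,-35],0]
    - [26,[12,0,-70],0]

```text
t: 11.33
eef_pos: [0.564, -0.2138, 0.0741]
orientation: [-3.137, -0.004, 1.877]
wrist_force: [0.2, -0.8, -0.0]
grip_width: 0.026
```

Run:
```python
from plan import *
st()
k='c';p,q=RG[k],TG[k]; go(off(p,q,.042),.085,pushyaw(p,q))
a=save('scene','s7.png')[130:310,200:470]; cv2.imwrite('pics/s7c.png',cv2.resize(a[:,:,::-1],None,fx=2.9,fy=2.9))
```

```text
t 11.33 pos [ 0.564  -0.2138  0.0741] L [-18.   31.6] yaw 107.6 F [ 0.2 -0.8 -0. ] w 26.0 q [ 0.25  0.52  0.06  1.84 -0.04  0.79  0.64]
shift [383.7 217.3 -10.4] turn 20.2 rows 10.57679100639308 2.8181861582692598
```

View pics/s7c.png

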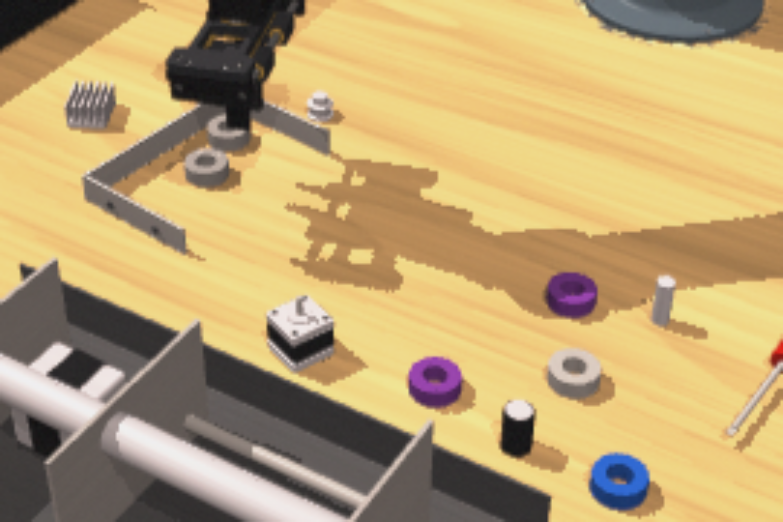

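a is inside at (207,165). Now for c.

>>> servo_tool:
  motion:
    - [26,[35,20,-10],4]
    - [26,[70,40,-20],8]
    - [26,[105,60,-30],12]
    - [26,[140,79,-40],16]
    - [26,[175,99,-40],20]

```text
t: 11.8
eef_pos: [0.6091, -0.0167, 0.1178]
orientation: [3.138, -0.001, 1.523]
wrist_force: [0.7, 0.0, -0.2]
grip_width: 0.0258
```

Run:
```python
from plan import *
st()
print('a L',W2L(onz('scene',np.array([207,161.5])/2.9+[200,130]-.3,.018)))
k='c';p,q=RG[k],TG[k]; go(off(p,q,.042),.06,pushyaw(p,q))
```

```text
t 11.80 pos [ 0.6091 -0.0167  0.1178] L [ -0.4 233. ] yaw 87.3 F [ 0.7  0.  -0.2] w 25.8 q [-0.14  0.47  0.13  1.81 -0.08  0.87 -0.02]
a L [ 0.64345658 -4.28843267]
shift [236.1  35.   58.1] turn -0.1 rows 5.8916898326955245 0.012542442019692535
```

>>> servo_tool:
  motion:
    - [26,[38,6,0],0]
    - [26,[76,11,0],0]
    - [26,[114,17,0],0]
    - [26,[152,23,0],0]
    - [26,[190,28,0],0]

```text
t: 12.22
eef_pos: [0.644, 0.172, 0.1156]
orientation: [3.142, -0.0, 1.527]
wrist_force: [0.3, -0.9, -0.2]
grip_width: 0.0259
```

>>> servo_tool:
  motion:
    - [26,[30,5,0],0]
    - [26,[46,7,20],0]
    - [26,[46,7,55],0]
    - [26,[46,7,58],0]
    - [26,[46,7,58],0]

```text
t: 12.63
eef_pos: [0.651, 0.2143, 0.055]
orientation: [-3.136, 0.003, 1.527]
wrist_force: [-0.6, 0.2, 0.3]
grip_width: 0.0257
```

Run:
```python
from plan import *
st()
k='c';p,q=RG[k],TG[k]; go(off(p,q,.042),.006,pushyaw(p,q))
a=save('side','s8.png')[150:350,150:400]; cv2.imwrite('pics/s8c.png',cv2.resize(a[:,:,::-1],None,fx=3,fy=3))
```

```text
t 12.63 pos [0.651  0.2143 0.055 ] L [  9.2 467.5] yaw 87.5 F [-0.6  0.2  0.3] w 25.7 q [-0.44  0.65  0.09  1.65 -0.07  0.85 -0.36]
shift [ 3.6  4.7 49. ] turn 0.1 rows 1.1827056170859482 0.015681365765064643
```

View pics/s8c.png

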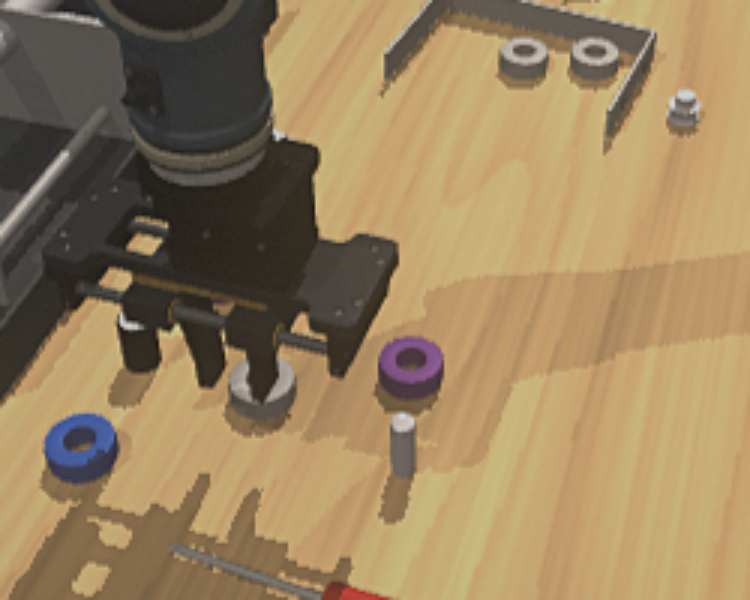

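Run:
```python
from h import *
for u in [(480,430),(368,360),(148,265),(15,207)]:
    v=np.array(u)/2.75+[215,145]; print(u,[np.round(onz('scene',v,z)[:2],3) for z in(0,.03,.1)])
for u in [(210,38),(105,160),(8,350)]:
    v=np.array(u)/2.3+[150,125]; print(u,[np.round(onz('side',v,z)[:2],3) for z in(0,.03,.1)])
```

```text
(480, 430) [array([0.777, 0.215]), array([0.803, 0.224]), array([0.862, 0.247])]
(368, 360) [array([0.757, 0.101]), array([0.783, 0.115]), array([0.844, 0.146])]
(148, 265) [array([ 0.757, -0.129]), array([ 0.783, -0.107]), array([ 0.844, -0.056])]
(15, 207) [array([ 0.756, -0.287]), array([ 0.782, -0.26 ]), array([ 0.844, -0.196])]
(210, 38) [array([ 0.848, -0.337]), array([ 0.827, -0.29 ]), array([ 0.778, -0.18 ])]
(105, 160) [array([ 0.861, -0.063]), array([ 0.839, -0.028]), array([0.789, 0.054])]
(8, 350) [array([0.819, 0.211]), array([0.8  , 0.234]), array([0.754, 0.288])]
```

>>> servo_tool:
  motion:
    - [26,[4,5,10],0]
    - [26,[4,5,30],0]
    - [26,[4,5,46],0]
    - [26,[4,5,48.5],0]
    - [26,[4,5,48.5],0]

```text
t: 13.1
eef_pos: [0.6591, 0.2179, 0.009]
orientation: [-3.141, 0.0, 1.525]
wrist_force: [-0.3, 0.7, -0.1]
grip_width: 0.0258
```

Run:
```python
from plan import *
st()
k='c';p,q=RG[k],TG[k]; go(off(q,q+(q-p),.0272),.006,pushyaw(p,q))
```

```text
t 13.10 pos [0.6591 0.2179 0.009 ] L [ 16.8 472.2] yaw 87.4 F [-0.3  0.7 -0.1] w 25.8 q [-0.44  0.72  0.09  1.65 -0.08  0.78 -0.36]
shift [-458.8   -3.6    3.1] turn -0.0 rows 11.001843017147667 8.124959824294946e-05
```

>>> servo_tool:
  motion:
    - [26,[-4,-3.5,2],0]
    - [26,[-10,-3.5,2.5],0]
    - [26,[-17,-3.5,2.5],0]
    - [26,[-25,-3.5,2.5],0]
    - [26,[-35,-3.5,2.5],0]

```text
t: 13.52
eef_pos: [0.6543, 0.1838, 0.0075]
orientation: [3.14, -0.002, 1.526]
wrist_force: [-0.6, 2.2, 1.3]
grip_width: 0.0259
```

>>> servo_tool:
  motion:
    - [26,[-12,0,0],0]
    - [26,[-24,0,0],0]
    - [26,[-36,0,0],0]
    - [26,[-48,0,0],0]
    - [26,[-60,0,0],0]

```text
t: 13.93
eef_pos: [0.651, 0.1223, 0.0067]
orientation: [3.141, -0.0, 1.525]
wrist_force: [-0.1, 2.2, 1.6]
grip_width: 0.0257
```

>>> servo_tool:
  motion:
    - [26,[-12,0,0],0]
    - [26,[-24,0,0],0]
    - [26,[-36,0,0],0]
    - [26,[-48,0,0],0]
    - [26,[-60,0,0],0]

```text
t: 14.35
eef_pos: [0.6482, 0.0627, 0.0065]
orientation: [-3.141, -0.0, 1.526]
wrist_force: [0.4, 2.1, 1.7]
grip_width: 0.026
```

>>> servo_tool:
  motion:
    - [26,[-12,0,0],0]
    - [26,[-24,0,0],0]
    - [26,[-36,0,0],0]
    - [26,[-48,0,0],0]
    - [26,[-60,0,0],0]

```text
t: 14.77
eef_pos: [0.6456, 0.0027, 0.0065]
orientation: [-3.141, -0.0, 1.526]
wrist_force: [0.2, 1.7, 2.1]
grip_width: 0.026
```

Run:
```python
from plan import *
st()
k='c';p,q=RG[k],TG[k]; go(off(q,q+(q-p),.0272),.006,pushyaw(p,q))
a=save('scene','s9.png')[130:310,200:470]; cv2.imwrite('pics/s9c.png',cv2.resize(a[:,:,::-1],None,fx=2.9,fy=2.9))
```

```text
t 14.77 pos [0.6456 0.0027 0.0065] L [ 33.  257.2] yaw 87.4 F [0.2 1.7 2.1] w 26.0 q [-0.12  0.66  0.07  1.77 -0.07  0.71 -0.06]
shift [-2.432e+02 -1.000e-01  5.000e-01] turn 0.1 rows 5.8312325848738045 0.008737025513480653
```

View pics/s9c.png

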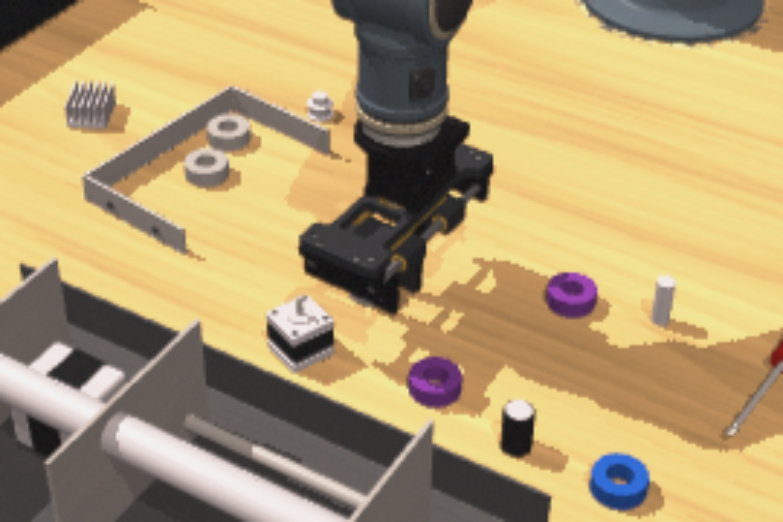

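Run:
```python
from h import *
R=Ro.from_euler('xyz',[-3.136,.003,1.527]).as_matrix(); p=np.array([.651,.2143,.055])
for x in(-.0375,0,.0375):
  for y in (-.095,.095):
    for z in(-.06,-.07,-.08): print(x,y,z,np.round((proj('side',p+R@[x,y,z])-150)*3))
```

```text
-0.0375 -0.095 -0.06 [400. 305.]
-0.0375 -0.095 -0.07 [399. 292.]
-0.0375 -0.095 -0.08 [399. 280.]
-0.0375 0.095 -0.06 [114. 237.]
-0.0375 0.095 -0.07 [112. 225.]
-0.0375 0.095 -0.08 [109. 213.]
0 -0.095 -0.06 [377. 348.]
0 -0.095 -0.07 [377. 336.]
0 -0.095 -0.08 [376. 324.]
0 0.095 -0.06 [ 83. 276.]
0 0.095 -0.07 [ 81. 264.]
0 0.095 -0.08 [ 78. 252.]
0.0375 -0.095 -0.06 [354. 395.]
0.0375 -0.095 -0.07 [353. 383.]
0.0375 -0.095 -0.08 [352. 370.]
0.0375 0.095 -0.06 [ 50. 318.]
0.0375 0.095 -0.07 [ 47. 306.]
0.0375 0.095 -0.08 [ 44. 293.]
```

Run:
```python
import cv2
a=cv2.imread('pics/s8.png')[200:300,155:290]; cv2.imwrite('pics/s8d.png',cv2.resize(a,None,fx=5.8,fy=5.8,interpolation=cv2.INTER_CUBIC))
a=cv2.imread('pics/s9.png')[180:270,290:390]; cv2.imwrite('pics/s9d.png',cv2.resize(a,None,fx=6,fy=6,interpolation=cv2.INTER_CUBIC))
```

```text
(no output)
```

View pics/s8d.png

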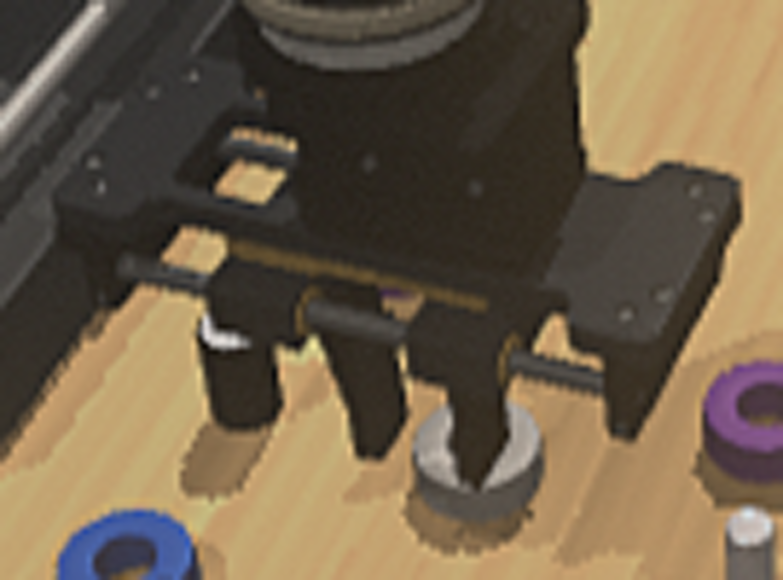

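View pics/s9d.png

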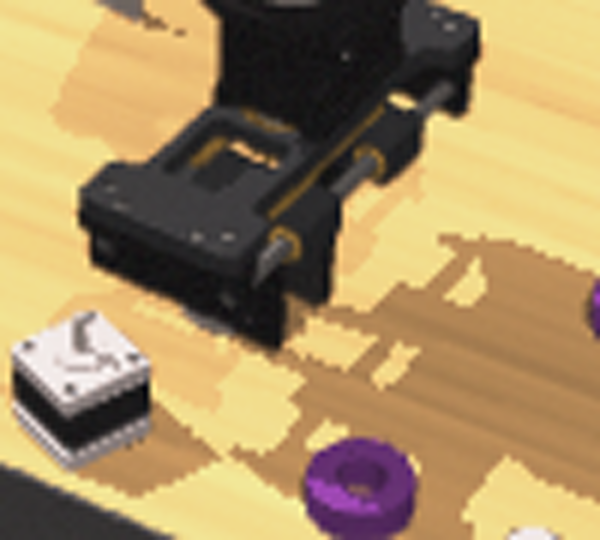

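The bracket bottom projects to about 75–80 mm above the TCP, so it clears the 60 mm motor shaft. I'll continue.

>>> servo_tool:
  motion:
    - [26,[-12,0,0],0]
    - [26,[-24,0,0],0]
    - [26,[-36,0,0],0]
    - [26,[-48,0,0],0]
    - [26,[-60,0,0],0]

```text
t: 15.23
eef_pos: [0.6427, -0.0576, 0.0063]
orientation: [-3.141, 0.0, 1.526]
wrist_force: [0.8, 1.4, -0.6]
grip_width: 0.026
```

>>> servo_tool:
  motion:
    - [26,[-12,0,0],0]
    - [26,[-24,0,0],0]
    - [26,[-36,0,0],0]
    - [26,[-48,0,0],0]
    - [26,[-60,0,0],0]

```text
t: 15.65
eef_pos: [0.6401, -0.1173, 0.0064]
orientation: [-3.141, 0.0, 1.526]
wrist_force: [0.0, 0.5, -0.3]
grip_width: 0.026
```

>>> servo_tool:
  motion:
    - [26,[-12,0,0],0]
    - [26,[-24,0,0],0]
    - [26,[-36,0,0],0]
    - [26,[-48,0,0],0]
    - [26,[-60,0,0],0]

```text
t: 16.07
eef_pos: [0.6375, -0.1772, 0.0064]
orientation: [-3.141, -0.0, 1.526]
wrist_force: [0.1, 0.2, -0.2]
grip_width: 0.0263
```

>>> servo_tool:
  motion:
    - [26,[-10,0,0],0]
    - [26,[-20,0,0],0]
    - [26,[-30,0,0],0]
    - [26,[-38,0,0],0]
    - [26,[-45,0,0],0]

```text
t: 16.48
eef_pos: [0.6355, -0.2219, 0.0065]
orientation: [-3.142, 0.0, 1.526]
wrist_force: [-0.2, -0.2, -0.5]
grip_width: 0.026
```

>>> servo_tool:
  motion:
    - [26,[-7,0,0],0]
    - [26,[-12,0,0],0]
    - [26,[-16,0,0],0]
    - [26,[-17,0,0],0]
    - [26,[-17,0,0],0]

```text
t: 16.9
eef_pos: [0.6348, -0.2382, 0.0065]
orientation: [3.142, 0.0, 1.526]
wrist_force: [0.6, 0.4, -0.9]
grip_width: 0.0259
```

>>> servo_tool:
  motion:
    - [26,[10,0,0],0]
    - [26,[13,0,0],0]
    - [26,[13,0,-35],0]
    - [26,[13,0,-70],0]
    - [26,[13,0,-110],0]

```text
t: 17.32
eef_pos: [0.6345, -0.2227, 0.1162]
orientation: [-3.138, -0.001, 1.528]
wrist_force: [-0.3, -0.3, -0.4]
grip_width: 0.0257
```

>>> servo_tool:
  motion:
    - [26,[40,0,0],0]
    - [26,[80,0,0],0]
    - [26,[120,0,0],0]
    - [26,[160,0,0],0]
    - [26,[200,0,0],0]

```text
t: 17.73
eef_pos: [0.644, -0.0217, 0.1169]
orientation: [3.141, -0.001, 1.528]
wrist_force: [0.4, 0.5, 0.2]
grip_width: 0.0261
```

Run:
```python
from plan import *
st()
a=save('scene','s10.png')[145:320,215:505]; cv2.imwrite('pics/s10c.png',cv2.resize(a[:,:,::-1],None,fx=2.75,fy=2.75,interpolation=cv2.INTER_CUBIC))
a=save('side','t10.png')[125:385,150:400]; cv2.imwrite('pics/t10c.png',cv2.resize(a[:,:,::-1],None,fx=2.3,fy=2.3,interpolation=cv2.INTER_CUBIC))
```

```text
t 17.73 pos [ 0.644  -0.0217  0.1169] L [ 34.8 232.8] yaw 87.5 F [0.4 0.5 0.2] w 26.1 q [-0.07  0.52  0.05  1.72 -0.03  0.91 -0.05]
```

View pics/s10c.png

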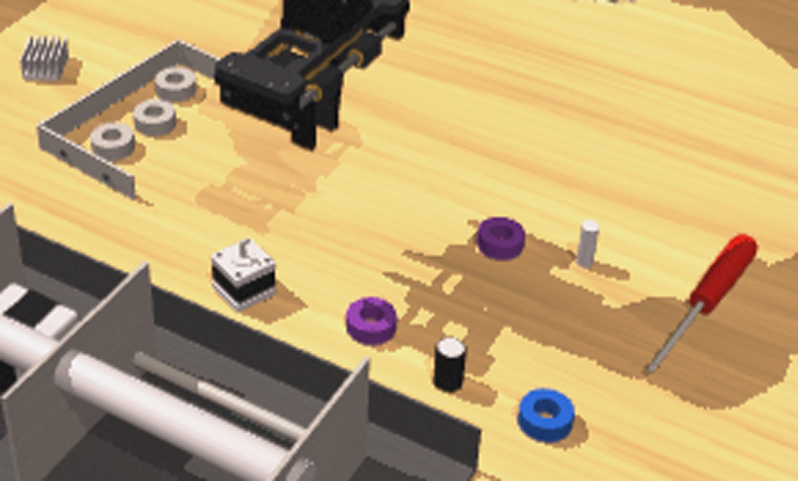

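View pics/t10c.png

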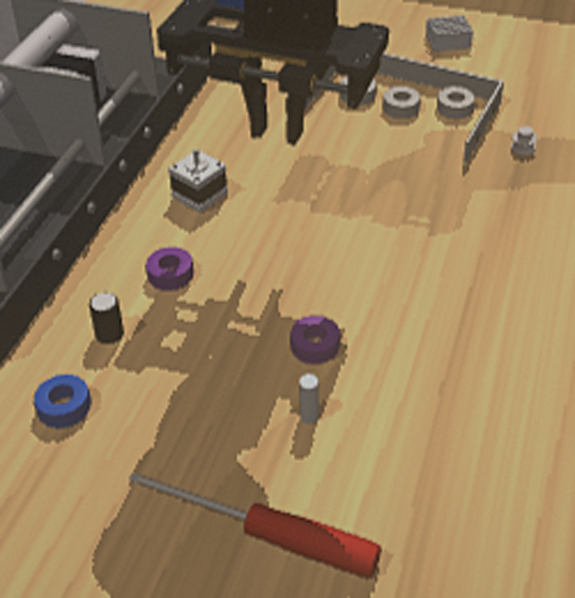

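All three look inside. I'll clear the view and measure.

>>> servo_tool:
  motion:
    - [26,[40,0,-10],0]
    - [26,[80,0,-20],0]
    - [26,[120,0,-30],0]
    - [26,[160,0,-40],0]
    - [26,[160,0,-50],0]

```text
t: 18.25
eef_pos: [0.6497, 0.1489, 0.167]
orientation: [-3.141, -0.008, 1.542]
wrist_force: [0.3, 1.2, 1.2]
grip_width: 0.0261
```

>>> servo_tool:
  motion:
    - [26,[0,0,0],0]
    - [26,[0,0,0],0]
    - [26,[0,0,0],0]

```text
t: 18.5
eef_pos: [0.6511, 0.133, 0.1659]
orientation: [-3.141, 0.001, 1.524]
wrist_force: [-0.0, -0.3, -0.2]
grip_width: 0.026
```

Run:
```python
from plan import *
st()
a=save('scene','s11.png')
b=save('side','t11.png')
A=cv2.resize(a[150:235,215:345,::-1],None,fx=6,fy=6,interpolation=cv2.INTER_CUBIC); B=cv2.resize(b[130:220,260:400,::-1],None,fx=5.6,fy=5.6,interpolation=cv2.INTER_CUBIC)
cv2.imwrite('pics/A11.png',A); cv2.imwrite('pics/B11.png',B)
for n,f,im in(('scene','scene0',a),('side','side0',b)):
    d=cv2.absdiff(cv2.imread('pics/'+f+'.png'),np.ascontiguousarray(im[:,:,::-1])).max(2); cv2.imwrite('pics/d_'+n+'.png',np.clip(d*3.,0,255).astype(np.uint8))
```

```text
t 18.50 pos [0.6511 0.133  0.1659] L [ 20.6 387. ] yaw 87.3 F [-0.  -0.3 -0.2] w 26.0 q [-0.29  0.5   0.04  1.62 -0.02  1.02 -0.29]
```

View pics/A11.png

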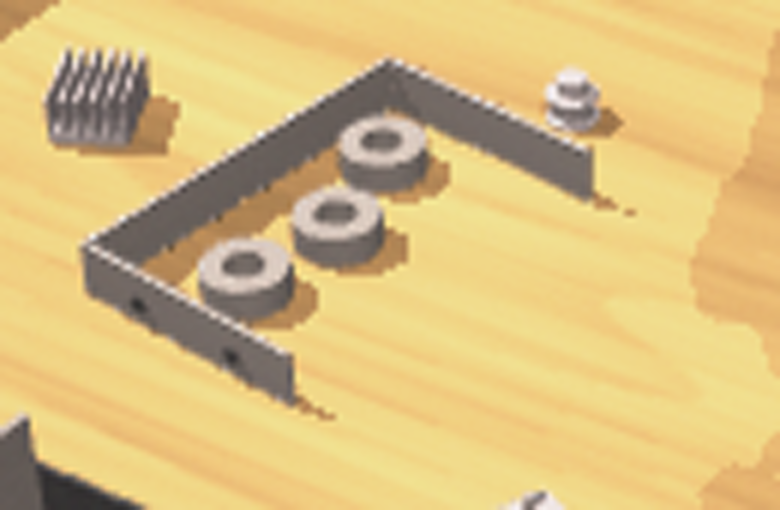

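View pics/B11.png

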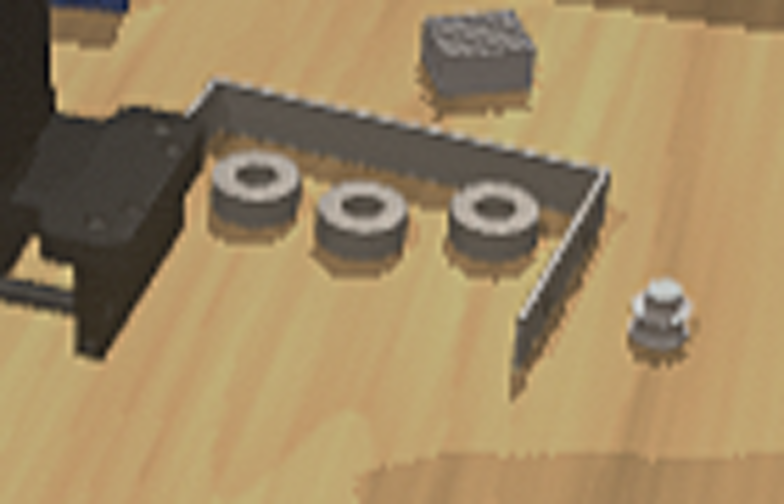

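View pics/d_scene.png

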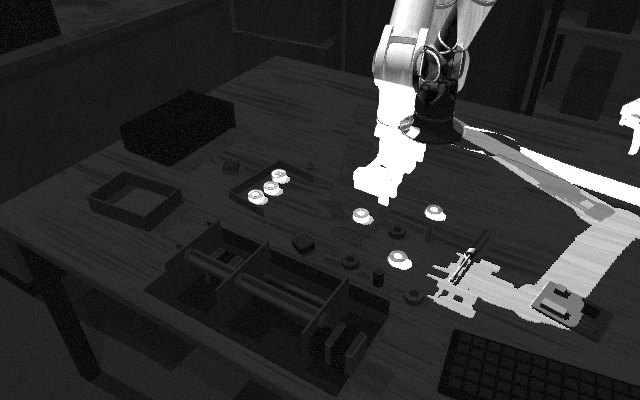

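View pics/d_side.png

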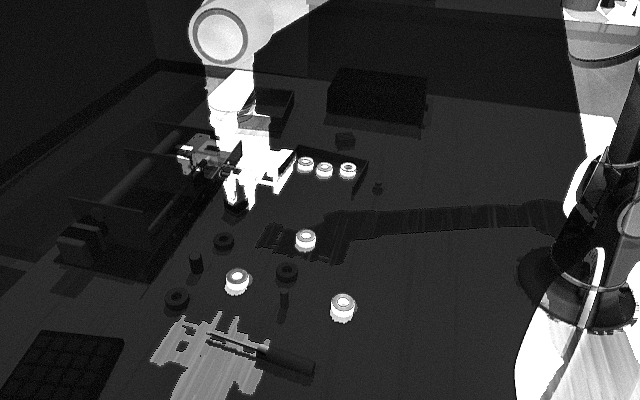

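The difference images show that only the three collars, the arm and its shadows changed. I'll measure the final positions and hand in.

Run:
```python
from plan import *
for n,u,v in(('b',(381,140),(493,207)),('a',(334,211),(361,207)),('c',(243,264),(256,176))):
    p,e=tri(np.array(u)/6+[215,150]-.4,np.array(v)/5.6+[260,130]-.4); print(n,p.round(4),W2L(p).round(1),np.round(e,4))
st(); print(ticket.hand_in())
```

```text
b [ 0.5169 -0.2706  0.0184] [-56.8 -31.2] [0.0006 0.0006]
a [ 0.5775 -0.2541  0.0179] [ 0.9 -6.6] [0.0012 0.0012]
c [ 0.6327 -0.2657  0.0174] [ 57.2 -10.4] [0.0008 0.0008]
t 18.60 pos [0.6512 0.1326 0.1657] L [ 20.7 386.6] yaw 87.3 F [-0.1  0.4  0.2] w 26.1 q [-0.29  0.5   0.04  1.62 -0.02  1.02 -0.29]
the job is handed in; nothing more can be done
None
```

All three grey collars are inside the catch frame and lying flat, and I handed the job in at t = 18.6 s. I swept them along the bench one at a time (b, then a, then c) with the fingers held 26 mm apart, without gripping or lifting any of them.

Final two-view measurement of the collar centres, in frame coordinates:

| Collar | x (mm) | y (mm) | Top height (mm) |
|---|---|---|---|
| a | 1 | -7 | 17.9 |
| b | -57 | -31 | 18.4 |
| c | 57 | -10 | 17.4 |

- **Wholly inside:** a collar is fully inside with its centre within ±78 mm in x and ±43 mm in y, so each has at least 12 mm to spare.
- **Flat:** the measured tops agree with the stated 18 mm collar height.
- **Everything else:** before-and-after difference images from both fixed cameras show only the collars, the arm and its shadows changed. The arm's shadow fell across part of the screwdriver, and the arm hid the motor in the final side view; both look in place in the other view.
- **Forces:** the readings stayed at about 3 N or less on each axis.

No checks failed or disagreed.

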